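Index the examination turntable to the next find

TASK

Bring the brass scale weight round to the red pointer on the examination turntable and lock the table there: pull the sprung T-handle plunger out and twist it a quarter turn so that it stays parked out, turn the platter by the black bar at its centre, then twist the plunger back so that it drops fully home in its slot. Do not touch or upset the three finds standing on the platter, and leave the things round the turntable where they lie.

Things in the scene. Friction and masses are not known exactly. Their poses are not given: they have to be found in the camera images.
- turntable: Fixed grey foot of an indexing turntable. Origin on the table surface under the platter's axis; z up; its -x points to the front station. The platter on it is an aluminium disc 228 mm across, top 62 mm high, with six black rubber station pads 52 mm across (tops 64 mm high), every 60 degrees on an 85 mm radius.
- pointer_tip (a point): Tip of the small red pointer at the rim by the front station, 138 mm from the platter's axis and 42 mm above the table, fixed to the foot. Its post stands just outside it, up to 157 mm from the axis and 46 mm high.
- front_station (a point): Place of the station at the red pointer: 85 mm from the platter's axis, on top of the pad, 64 mm above the table; fixed to the foot, axes as the foot's. A find stands at the pointer when its origin is here. A pad comes to rest here whenever the platter is locked.
- platter (a joint): Turn of the platter about its vertical axis (rad): 0 at the start, counter-clockwise from above positive, no stops; stays where left (friction 0.15 N m). Turns only while the plunger is clear of the rim. A slot faces the plunger at each multiple of pi/3; there the nose has 0.012 rad of play and finds its slot from up to 0.03 rad off. The weight starts pi/3 from the pointer, on either side.
- index_rim (a point): Point on the bevelled steel rim of the platter (270 mm across, six radial slots 12 mm wide, half way between stations) where the plunger's 9 mm round nose enters it: 123 mm from the platter's axis, 44 mm high, on the foot's -y side, a quarter round from the pointer. Its grey bracket reaches 186 mm out. Fixed to the foot; z is the plunger axis.
- bar_grip (a point): Centre of the black turning bar over the middle of the platter, 113 mm above the table: 64 mm long (along this frame's y), 16 mm thick (along x), 22 mm high (z up), on a 17 mm post. Turns with the platter. The finds stand at least 60 mm from its centre.
- plunger (a joint): How far the spring plunger is drawn out along its axis (m): 0 home, nose 9 mm deep in a slot; above 0.009 clear of the rim; limit 0.015. The spring draws it in with 6 N at 0, 10 N at 0.012. Past 0.0105 its cross pin is out of the sleeve's crown slot and the handle can be twisted. Parked, the pin rests on the crown at about 0.0105. Let in between two rim slots it stops at about 0.009.
- plunger_handle (a joint): Twist of the T-handle about the plunger axis (rad), counter-clockwise seen from the handle's outer end positive; about 0 (play 0.15) with the pin in the crown slot, where it cannot turn; stops at +-1.65. A quarter turn either way (+-1.57) parks it; stays where left (friction 0.03 N m). Back at 0 the spring drives it home.
- handle_grip (a point): Centre of the plunger's black T-handle; home, 98 mm above the table, 161 mm from the platter's axis; bar 44 mm long (this frame's y), 14 mm thick (x), 16 mm high (z). z is the plunger axis: the way to pull, up and out to the foot's -y, 35 degrees from vertical. Moves with the handle. The sleeve's crown, 24 mm across, lies 24 mm below the centre (-z) when home.
- weight: Brass scale weight, yellowish, round, 34 mm across, 52 mm high with a knob on top, loose on a station pad. Origin centre of its underside, z up.
- lamp_holder: Dark bakelite lamp holder, round, 42 mm across, 69 mm high with its stub of flex, loose on the station pad on the other side of the pointer from the weight. Origin centre of its underside, z up.
- clock: Small white travel clock, 44x52x52 mm, at the start loose on the station pad at the pointer. Origin centre of its underside, z up.
- spectacles: Spectacles lying open, brown, 141x142x42 mm, left of the turntable. Bystander. Origin centre of the underside.
- magnifier: Hand magnifier, 71x166x17 mm, lying on the table right of the turntable. Bystander. Origin centre of the underside.
- nozzle: Black flared pipe nozzle, 62x58x58 mm, right of the turntable. Bystander. Origin centre of the underside.
- polish_tin: Round green polish tin, 72 mm across, 24 mm high, left of the turntable. Bystander. Origin centre of the underside.
Not all that is in view belongs to the job. Leave any orange or pink look-alike of the lamp_holder alone.

How it is judged:
On the way, in this order (a step that is already met when the one before it is completed fails the run):
1. the plunger is drawn out, twisted a quarter turn and stays parked out with the gripper off it (value of joint plunger above 0.0085 m and (value of joint plunger_handle above 1 rad or value of joint plunger_handle below -1 rad) and contact force between the fingers and turntable below 0.2 N), for 0.2 s.
2. with the plunger still parked out, the platter has been turned until the weight stands at the pointer (value of joint plunger above 0.0085 m and (value of joint plunger_handle above 1 rad or value of joint plunger_handle below -1 rad) and horizontal distance between weight and front_station below 0.01 m), for 0.2 s.
At the end, for the whole second after the job is handed in: The plunger is fully home (drawn out less than 2 mm) with its handle twisted back to within 0.3 rad of 0, so the platter is locked; the weight stands within 10 mm of the front station at the pointer; weight, lamp holder and clock all stand upright (within 0.15 rad) on the platter; nothing moves (value of joint plunger below 0.002 m and value of joint plunger_handle between -0.3 and 0.3 rad and horizontal distance between weight and front_station below 0.01 m and angle between each of weight, lamp_holder, clock's own z axis and vertical below 0.15 rad and z of each of weight, lamp_holder, clock in the frame of turntable above 0.06 m and linear speed of weight below 0.01 m/s and velocity of joint platter between -0.02 and 0.02 rad/s); the robot touches nothing.
It fails at once if a find on the platter is touched by the robot (contact force between any of the fingers, the arm and weight above 0.5 N or contact force between any of the fingers, the arm and lamp_holder above 0.5 N or contact force between any of the fingers, the arm and clock above 0.5 N).
It fails at once if a find on the platter tips or falls (angle between any of weight, lamp_holder, clock's own z axis and vertical above 0.35 rad).
It fails at once if a thing beside the turntable is moved by more than 20 mm (distance of any of spectacles, magnifier, nozzle, polish_tin from where it was at the start of the episode above 0.02 m).
It also fails if it takes over 67 s, if anything falls off the work surface, if the arm or the gripper's body presses on something with over 40 N, if the wrist force passes 120 N, or if a joint passes its speed limit or range.

ROBOT

A 6-joint arm with a two-finger parallel gripper is mounted at the origin on a cart in front of the work surface, level with it; the furniture and walls round the work are solid. World frame = base frame: x ahead of the robot, y to its left, z up, the work surface at z = 0. Lengths are in m, angles in rad, forces in N, time in s.
With the tool pointing down it reaches from about 0.425 to 0.95 m from the base axis. Payload 3.5 kg.
Tool frame: the origin (TCP) lies at the very end of the fingers, on their centre line; the grasp point (between the pads) lies 19 mm behind it; z points along the fingers, y is the line along which they close (so a half turn about z gives the same grasp; the last joint's range is limited). The gripper opens to 85 mm and grips with 20 to 120 N. Pads are 22 mm wide; open, the fingers measure 114 mm over their backs; the gripper's body (76 mm by 85 mm) begins 54 mm behind the grasp point. The pads swing forward as they close: fully open they stand 13 mm farther back than shut.
Start: joints at [0.977, 0.286, 1.577, -0, 1.279, -0.15], TCP at [0.29, 0.61, 0.231] pointing down, gripper open.
Joint ranges: [-2.77, 2.77], [-0.9, 2.22], [0.21, 2.48], [-1.53, 4.67], [0.24, 2.81], [-2.84, 2.84]. Speed limits (rad/s): [2.79, 2.79, 3.14, 3.14, 3.14, 3.14].

INTERFACE

Orientations are given as a rotation vector (axis times angle).
In Python, from bench import r, imaging, sign_off gives the robot as it stands.
- The arm moves only by the tool send_rows, never from a script. Its argument "moves" is a list of rows, each a list of 3 entries, a list of its own where there are three numbers: the shift along the tool's x, y, z normalised to -1 to 1, where 1 is 20 mm, then the turn, a rotation vector about the tool's x, y, z normalised to -1 to 1, where 1 is 360 degrees, then the opening, from 0 (shut) to 1 (fully open). A call has exactly 8 rows; each row shifts and turns the commanded pose from where the row before left it, along the tool's axes as they then stand; what a row does not reach is not made up. A row lasts 1/10 s, in which the tool goes at most 50 mm and 8.59 degrees, less where a joint would pass 70% of its speed; a pose out of reach is approached as far as the arm can. A call with a number of a shift or a turn outside -1 to 1 is refused whole. A call with a gripper value outside its range is refused whole. The fingers move at their own pace and stop on an object; the grip force is fixed at half the most. Time passes only in rows, so rows that do not move let the fingers close, or fill a call up. It gives the time, the measured TCP pose, the force, the opening and the grip force at its end, in the units of the state.
- r.get_state(): the state, without advancing time (a new reading comes with each control period).
- imaging.snapshot(name): name is "scene" or "top"; returns the picture (384x512x3 uint8, red, green, blue); there is no depth.
- imaging.get_calibration(name): a dict with "camera_matrix" (3x3 intrinsics, pixels), "R" (3x3) and "t" (3): a world point X has camera coordinates R X + t. Camera axes: x right, y down, z forward; pixel columns grow to the right and rows downward; lengths in m; the calibration is good to about 2 mm. A picture is of the moment at which its call begins. get_calibration takes no time and is no camera call.
- sign_off(): hands the job in; it is judged then, once.
The state is a dict: "time": time; "joint_pos": joint angles; "qd": joint speeds; "effort": joint torques, N m; "ee_pos": TCP position; "tcp_rot": TCP orientation; "contact_force": force on the tool from outside, world axes, zero at the start; "moment": the same for the moment, N m; "opening": finger opening in m; "grip_force": force on a finger pad.
Only numpy, scipy, OpenCV 4.12 (cv2) and the standard library are available. Lean on these libraries where they do the work, as an engineer would, in place of code of your own. Each camera call takes 0.05 s, during which the arm holds its last target. There are 200 camera calls.

## Working session

There is one attempt and no reset: what is moved stays moved. The work goes in short steps, Python scripts to look and compute and a tool call to move; the robot and the scene stay as the last step left them, time stands still between calls to the robot, and variables do not carry over. Pictures are saved under pics/ and viewed, at most 10 in all, crops included, and the job is handed in when it is done.

Besides the shell and the picture viewer there is one more tool, called after "Request:" in YAML: its name, and indented under it one key for each argument. send_rows: Moves the arm, as the interface text tells. Its arguments: {"type":"object","properties":{"moves":{"type":"array"}},"required":["moves"]}

```bash
mkdir -p pics; python3 - <<'E'
from bench import r, imaging
import cv2,json,numpy as np
for n in("scene","top"):
    im=imaging.snapshot(n); cv2.imwrite(f"pics/{n}0.png",im[:,:,::-1])
    cv2.imwrite(f"pics/{n}0b.png",cv2.resize(im[:,:,::-1],(800,600),interpolation=cv2.INTER_CUBIC))
    c=imaging.get_calibration(n); print(n,{k:np.round(v,4).tolist() for k,v in c.items()})
    R=np.array(c['R']);print(-R.T@np.array(c['t']))
print(r.get_state())
E
```

```text
scene {'camera_matrix': [[477.2279, 0.0, 256.8325], [0.0, 477.2279, 185.2748], [0.0, 0.0, 1.0]], 'R': [[0.888, -0.4597, 0.0114], [-0.3042, -0.6059, -0.7351], [0.3448, 0.6493, -0.6779]], 't': [-0.4925, 0.2324, 1.3265]}
[ 0.05058615 -0.94687741  1.0756725 ]
top {'camera_matrix': [[498.2673, 0.0, 258.7143], [0.0, 498.2673, 193.453], [0.0, 0.0, 1.0]], 'R': [[-0.0139, -0.9999, 0.0081], [-0.9969, 0.0132, -0.078], [0.0779, -0.0092, -0.9969]], 't': [-0.0006, 0.56, 1.8781]}
[0.41189415 0.00931571 1.9159853 ]
{'time': 0.1, 'joint_pos': array([ 9.76981118e-01,  2.87155166e-01,  1.57805460e+00, -4.77161365e-05,
        1.27858267e+00, -1.50009913e-01]), 'qd': array([-0.00097697, -0.00387321, -0.00406698,  0.00075058, -0.00109038,
       -0.00143221]), 'effort': array([ 1.73926619e-04, -4.07296801e+01, -2.93697220e+01, -1.19490605e-04,
        3.42253123e-03,  4.97956279e-06]), 'ee_pos': array([0.28948027, 0.60910953, 0.23002043]), 'tcp_rot': array([-0.69123254, -3.06382713,  0.00324447]), 'contact_force': array([-0.64402686,  0.17535139,  0.14048849]), 'moment': array([0.03810742, 0.02021585, 0.01168003]), 'grip_force': 0.0, 'opening': 0.08529396704198795}
```

View pics/scene0b.png

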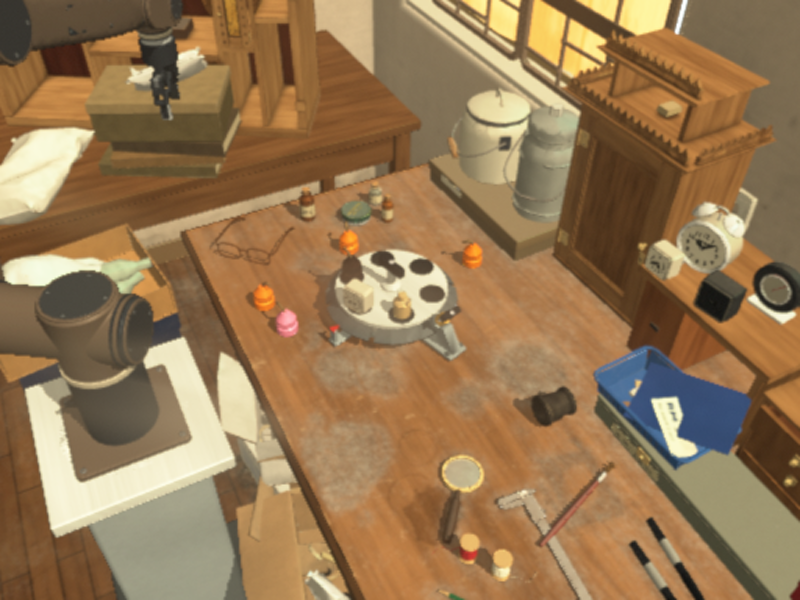

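View pics/top0b.png

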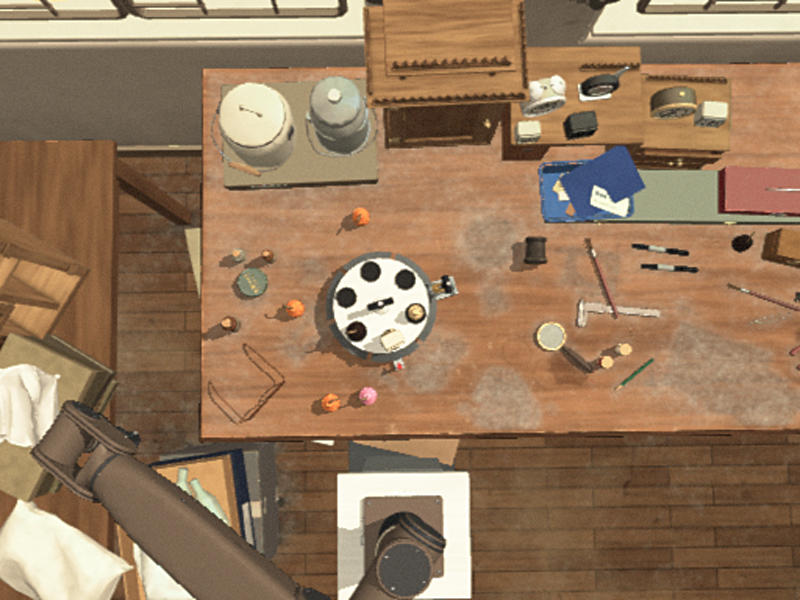

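Scene: turntable at about (395,295) in the enlarged view, with the plunger at (448,315). In the top view it is at (382,305), with the plunger to its right (445,287) and the pointer at (398,365). Next I'll take enlarged crops.

```bash
python3 - <<'E'
import cv2
a=cv2.imread("pics/scene0.png")[150:235,205:305]; b=cv2.imread("pics/top0.png")[155:245,200:300]
cv2.imwrite("pics/sc.png",cv2.resize(a,None,fx=7,fy=7,interpolation=cv2.INTER_CUBIC))
cv2.imwrite("pics/tc.png",cv2.resize(b,None,fx=6.5,fy=6.5,interpolation=cv2.INTER_CUBIC))
E
```

```text
(no output)
```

View pics/sc.png

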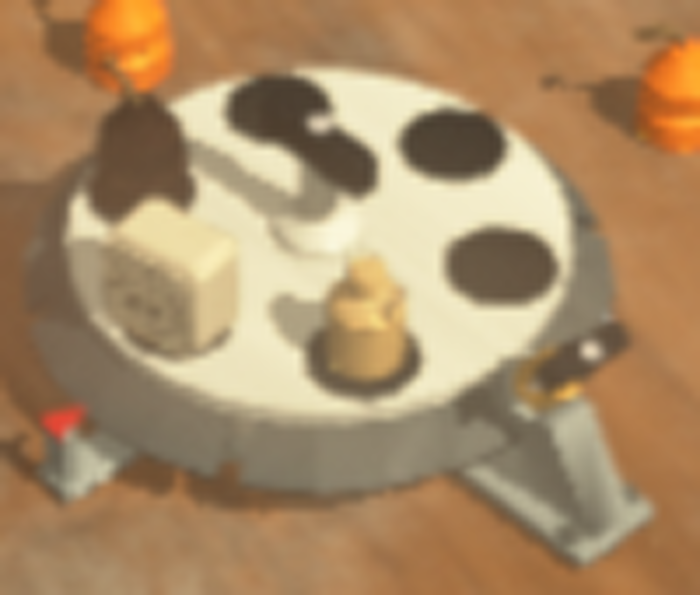

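View pics/tc.png

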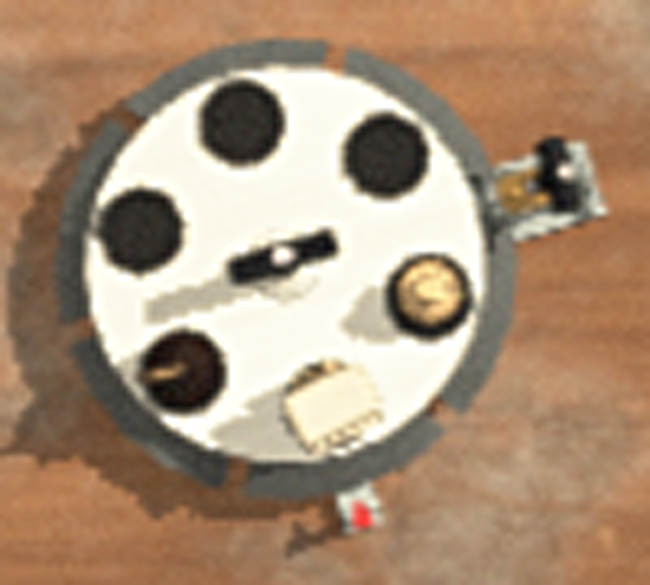

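Crops: the top view shows the pads at (241,122), (385,155) and (140,228), the bar's centre dot at (284,257), the handle dot at (565,173) and the pointer at (361,515). The scene view shows the pads at (280,108), (453,144), (501,266) and (364,352), the bar dot at (320,122) and the handle dot at (592,350). The weight is on the plunger side, so the platter turns −60°.

```bash
cat > h.py <<'E'
import numpy as np, cv2
from scipy.spatial.transform import Rotation as Ro
from bench import r, imaging
cal={n:imaging.get_calibration(n) for n in("scene","top")}
def proj(n,X):
    c=cal[n]; p=np.asarray(c["camera_matrix"])@(np.asarray(c["R"])@np.asarray(X)+np.asarray(c["t"])); return p[:2]/p[2]
def tri(pa,pb):
    P=[np.asarray(cal[n]["camera_matrix"])@np.c_[cal[n]["R"],cal[n]["t"]] for n in("scene","top")]
    X=cv2.triangulatePoints(P[0],P[1],np.array(pa,float),np.array(pb,float)).ravel(); return X[:3]/X[3]
S=np.sin(np.radians(35)); C=np.cos(np.radians(35))
E
python3 - <<'E'
from h import *
from scipy.optimize import least_squares
f=lambda p,o,s:(np.array(p)+.5)/s-.5+o
sc=lambda *p:f(p,(205,150),7); tp=lambda *p:f(p,(200,155),6.5)
pad=lambda a:np.array([.085*np.cos(np.radians(a)),.085*np.sin(np.radians(a)),.064])
bd=np.array([0,0,.124]); hd=np.array([0,-.161-.008*S,.098+.008*C])
obs=[("top",pad(60),tp(140,228)),("top",pad(0),tp(241,122)),("top",pad(-60),tp(385,155)),("top",pad(-120),tp(428,297)),("top",bd,tp(284,257)),("top",hd,tp(565,173)),
("scene",pad(0),sc(453,144)),("scene",pad(60),sc(280,108)),("scene",pad(-60),sc(501,266)),("scene",pad(-120),sc(364,352)),("scene",bd,sc(320,122)),("scene",hd,sc(592,350))]
W=lambda q,X:Ro.from_euler('z',q[2]).apply(X)+[q[0],q[1],q[3]]
res=lambda q:np.concatenate([proj(n,W(q,X))-p for n,X,p in obs])
for fz in(1,0):
    g=(lambda q:res(np.r_[q[:3],q[3]*fz]))
    s=least_squares(g,[.62,.0,.35,0]); print(np.round(s.x,4),np.degrees(s.x[2])); print(np.round(g(s.x).reshape(-1,2),1).tolist())
q=s.x*[1,1,1,0]
print("bar dot",tri(sc(320,122),tp(284,257)),W(q,bd)); print("h dot",tri(sc(592,350),tp(565,173)),W(q,hd))
for a,b,d in((sc(453,144),tp(241,122),0),(sc(501,266),tp(385,155),-60)): print("pad",tri(a,b),W(q,pad(d)))
print("pointer",proj("top",W(q,[-.138,0,.042])),tp(361,515))
E
```

```text
[ 0.5537  0.0486  0.2814 -0.0024] 16.12112951213805
[[0.3, -0.3], [0.4, -0.5], [0.4, -0.5], [0.4, -0.6], [-0.0, -0.9], [0.2, -0.7], [-0.4, -0.2], [-0.6, -0.1], [-0.4, -0.3], [-0.6, 0.4], [-0.5, 0.4], [-0.8, 0.0]]
[0.5531 0.0477 0.281  0.    ] 16.101978271427882
[[0.5, -0.2], [0.6, -0.5], [0.6, -0.4], [0.6, -0.5], [0.2, -0.8], [0.5, -0.6], [-0.4, -0.6], [-0.6, -0.5], [-0.4, -0.6], [-0.6, 0.1], [-0.6, 0.1], [-0.8, -0.3]]
bar dot [0.55230304 0.04759189 0.12437434] [0.55314946 0.0477073  0.124     ]
h dot [ 0.5993131  -0.1107562   0.10242886] [ 0.5990751  -0.1113852   0.10455322]
pad [0.63517991 0.07306112 0.05984723] [0.63481487 0.07128186 0.064     ]
pad [ 0.61487209 -0.00964825  0.05970323] [ 0.61439834 -0.01122974  0.064     ]
pointer [254.57977788 230.13446363] [255.11538462 233.80769231]
```

```bash
cat >> h.py <<'E'
q=[.5531,.0477,.281]
Rz=lambda a:Ro.from_euler('z',a)
W=lambda X:Rz(q[2]).apply(X)+[q[0],q[1],0]
a=Rz(q[2]).apply([0,-S,C])
def Rh(tw):  # tool rot for handle with twist tw: z=-a, x=foot +x twisted about a
    x=Ro.from_rotvec(a*tw).apply(Rz(q[2]).apply([1,0,0])); z=-a; return Ro.from_matrix(np.c_[x,np.cross(z,x),z])
def Rb(th):  # bar grip: x along foot +y turned th
    x=Rz(q[2]+th).apply([0,1,0]); z=np.array([0,0,-1.]); return Ro.from_matrix(np.c_[x,np.cross(z,x),z])
hc=W([0,-.161,.098]); bc=W([0,0,.113])
def go(p,R,n=8,cur=None,rot_first=False):
    s=r.get_state(); p0,R0=cur or (s["ee_pos"],Ro.from_rotvec(s["tcp_rot"]))
    Rt=R or R0
    d=(Rt if rot_first else R0).inv().apply(np.array(p)-p0)/.02; w=(R0.inv()*Rt).as_rotvec()
    print("shift rows(units total)",np.round(d,2),"per",n,np.round(d/n,3),"| turn deg",round(np.degrees(np.linalg.norm(w)),2),"units total",np.round(w/2/np.pi,4),"per",n,np.round(w/2/np.pi/n,4))
    return (np.array(p),Rt)
def st():
    s=r.get_state(); print("t",s["time"],"p",np.round(s["ee_pos"],4),"q",np.round(s["joint_pos"],2),"F",np.round(s["contact_force"],1),"open",round(s["opening"],4),"gf",round(s["grip_force"],1))
E
python3 - <<'E'
from h import *
print(hc,bc,a)
pre=hc+a*.14
mid=np.array([pre[0],pre[1],.27]); c=go([.30,.61,.30],None,4); c=go([pre[0],pre[1],.30],None,32,c); c=go(c[0],Rh(0),24,c); c=go(pre,Rh(0),8,c); go(hc-a*.014,Rh(0),8,c)
E
```

```text
[ 0.59774797 -0.10698535  0.098     ] [0.5531 0.0477 0.113 ] [ 0.15906225 -0.55107997  0.81915204]
shift rows(units total) [-0.45  0.26 -3.5 ] per 4 [-0.114  0.065 -0.875] | turn deg 0.0 units total [0. 0. 0.] per 4 [0. 0. 0.]
shift rows(units total) [-31.5  -28.99   0.05] per 32 [-0.984 -0.906  0.002] | turn deg 0.0 units total [0. 0. 0.] per 32 [0. 0. 0.]
shift rows(units total) [0. 0. 0.] per 24 [0. 0. 0.] | turn deg 140.46 units total [0.044  0.117  0.3696] per 24 [0.0018 0.0049 0.0154]
shift rows(units total) [-0.    2.5   3.58] per 8 [-0.     0.313  0.447] | turn deg 0.0 units total [0. 0. 0.] per 8 [0. 0. 0.]
shift rows(units total) [0.  0.  7.7] per 8 [0.    0.    0.962] | turn deg 0.0 units total [0. 0. 0.] per 8 [0. 0. 0.]
```

Request:
send_rows:
  moves:
    - [[-0.1, 0.07, -0.9], [0, 0, 0], 0.5]
    - [[-0.1, 0.07, -0.9], [0, 0, 0], 0.5]
    - [[-0.1, 0.07, -0.9], [0, 0, 0], 0.5]
    - [[-0.1, 0.07, -0.9], [0, 0, 0], 0.5]
    - [[-0.98, -0.9, 0], [0, 0, 0], 0.5]
    - [[-0.98, -0.9, 0], [0, 0, 0], 0.5]
    - [[-0.98, -0.9, 0], [0, 0, 0], 0.5]
    - [[-0.98, -0.9, 0], [0, 0, 0], 0.5]

```text
time: 0.9
ee_pos: [0.3393, 0.5114, 0.3026]
tcp_rot: [-0.691, -3.064, 0.002]
contact_force: [0.2, -0.3, -0.1]
opening: 0.0426
grip_force: 0.0
```

Request:
send_rows:
  moves:
    - [[-0.98, -0.9, 0], [0, 0, 0], 0.5]
    - [[-0.98, -0.9, 0], [0, 0, 0], 0.5]
    - [[-0.98, -0.9, 0], [0, 0, 0], 0.5]
    - [[-0.98, -0.9, 0], [0, 0, 0], 0.5]
    - [[-0.98, -0.9, 0], [0, 0, 0], 0.5]
    - [[-0.98, -0.9, 0], [0, 0, 0], 0.5]
    - [[-0.98, -0.9, 0], [0, 0, 0], 0.5]
    - [[-0.98, -0.9, 0], [0, 0, 0], 0.5]

```text
time: 1.7
ee_pos: [0.4191, 0.314, 0.3028]
tcp_rot: [-0.691, -3.064, 0.001]
contact_force: [-0.5, 0.6, -0.2]
opening: 0.0426
grip_force: 0.0
```

Request:
send_rows:
  moves:
    - [[-0.98, -0.9, 0], [0, 0, 0], 0.5]
    - [[-0.98, -0.9, 0], [0, 0, 0], 0.5]
    - [[-0.98, -0.9, 0], [0, 0, 0], 0.5]
    - [[-0.98, -0.9, 0], [0, 0, 0], 0.5]
    - [[-0.98, -0.9, 0], [0, 0, 0], 0.5]
    - [[-0.98, -0.9, 0], [0, 0, 0], 0.5]
    - [[-0.98, -0.9, 0], [0, 0, 0], 0.5]
    - [[-0.98, -0.9, 0], [0, 0, 0], 0.5]

```text
time: 2.5
ee_pos: [0.4988, 0.1167, 0.3028]
tcp_rot: [-0.691, -3.064, 0.0]
contact_force: [-0.1, 0.6, -0.1]
opening: 0.0427
grip_force: 0.0
```

Request:
send_rows:
  moves:
    - [[-0.98, -0.9, 0], [0, 0, 0], 0.5]
    - [[-0.98, -0.9, 0], [0, 0, 0], 0.5]
    - [[-0.98, -0.9, 0], [0, 0, 0], 0.5]
    - [[-0.98, -0.9, 0], [0, 0, 0], 0.5]
    - [[-0.98, -0.9, 0], [0, 0, 0], 0.5]
    - [[-0.98, -0.9, 0], [0, 0, 0], 0.5]
    - [[-0.98, -0.9, 0], [0, 0, 0], 0.5]
    - [[-0.98, -0.9, 0], [0, 0, 0], 0.5]

```text
time: 3.3
ee_pos: [0.5787, -0.0805, 0.3027]
tcp_rot: [-0.691, -3.063, -0.0]
contact_force: [0.5, 0.3, 0.4]
opening: 0.0426
grip_force: 0.0
```

Request:
send_rows:
  moves:
    - [[-0.98, -0.9, 0], [0, 0, 0], 0.5]
    - [[-0.98, -0.9, 0], [0, 0, 0], 0.5]
    - [[-0.98, -0.9, 0], [0, 0, 0], 0.5]
    - [[-0.98, -0.9, 0], [0, 0, 0], 0.5]
    - [[0, 0, 0], [0.0018, 0.0049, 0.0154], 0.5]
    - [[0, 0, 0], [0.0018, 0.0049, 0.0154], 0.5]
    - [[0, 0, 0], [0.0018, 0.0049, 0.0154], 0.5]
    - [[0, 0, 0], [0.0018, 0.0049, 0.0154], 0.5]

```text
time: 4.1
ee_pos: [0.6183, -0.1782, 0.3025]
tcp_rot: [-1.221, -2.751, 0.026]
contact_force: [-0.4, 0.7, 0.1]
opening: 0.0425
grip_force: 0.0
```

```bash
python3 - <<'E'
from h import *
st(); pre=hc+a*.14
c=go(r.get_state()["ee_pos"],Rh(0),20); go(pre,Rh(0),8,c)
E
```

```text
t 4.1 p [ 0.6183 -0.1782  0.3025] q [-0.43  0.25  1.5  -0.02  1.53 -1.16] F [-0.4  0.7  0.1] open 0.0425 gf 0.0
shift rows(units total) [0. 0. 0.] per 20 [0. 0. 0.] | turn deg 116.79 units total [0.0364 0.0967 0.3075] per 20 [0.0018 0.0048 0.0154]
shift rows(units total) [-0.    2.83  3.5 ] per 8 [-0.     0.354  0.438] | turn deg 0.0 units total [0. 0. 0.] per 8 [0. 0. 0.]
```

Request:
send_rows:
  moves:
    - [[0, 0, 0], [0.0023, 0.006, 0.0192], 0.5]
    - [[0, 0, 0], [0.0023, 0.006, 0.0192], 0.5]
    - [[0, 0, 0], [0.0023, 0.006, 0.0192], 0.5]
    - [[0, 0, 0], [0.0023, 0.006, 0.0192], 0.5]
    - [[0, 0, 0], [0.0023, 0.006, 0.0192], 0.5]
    - [[0, 0, 0], [0.0023, 0.006, 0.0192], 0.5]
    - [[0, 0, 0], [0.0023, 0.006, 0.0192], 0.5]
    - [[0, 0, 0], [0.0023, 0.006, 0.0192], 0.5]

```text
time: 4.9
ee_pos: [0.6185, -0.1781, 0.3024]
tcp_rot: [-2.151, -1.668, 0.084]
contact_force: [-0.7, 0.1, -0.4]
opening: 0.0427
grip_force: 0.0
```

Request:
send_rows:
  moves:
    - [[0, 0, 0], [0.0023, 0.006, 0.0192], 0.5]
    - [[0, 0, 0], [0.0023, 0.006, 0.0192], 0.5]
    - [[0, 0, 0], [0.0023, 0.006, 0.0192], 0.5]
    - [[0, 0, 0], [0.0023, 0.006, 0.0192], 0.5]
    - [[0, 0, 0], [0.0023, 0.006, 0.0192], 0.5]
    - [[0, 0, 0], [0.0023, 0.006, 0.0192], 0.5]
    - [[0, 0, 0], [0.0023, 0.006, 0.0192], 0.5]
    - [[0, 0, 0], [0.0023, 0.006, 0.0192], 0.5]

```text
time: 5.7
ee_pos: [0.6184, -0.1783, 0.3023]
tcp_rot: [-2.51, -0.357, 0.117]
contact_force: [-0.3, -0.9, -0.7]
opening: 0.0429
grip_force: 0.0
```

```bash
python3 - <<'E'
from h import *
st(); c=go(hc+a*.05,Rh(0),8); go(hc-a*.014,Rh(0),4,c)
E
```

```text
t 5.7 p [ 0.6184 -0.1783  0.3023] q [-0.58  0.39  1.4   0.39  1.83  0.71] F [-0.3 -0.9 -0.7] open 0.0429 gf 0.0
shift rows(units total) [0.03 2.81 8.  ] per 8 [0.003 0.352 1.   ] | turn deg 0.24 units total [0.0002 0.0007 0.0001] per 8 [0.     0.0001 0.    ]
shift rows(units total) [0.  0.  3.2] per 4 [0.  0.  0.8] | turn deg 0.0 units total [0. 0. 0.] per 4 [0. 0. 0.]
```

Request:
send_rows:
  moves:
    - [[0, 0.35, 0.8], [0, 0.0007, 0], 0.5]
    - [[0, 0.35, 1], [0, 0, 0], 0.5]
    - [[0, 0.35, 1], [0, 0, 0], 0.5]
    - [[0, 0.35, 1], [0, 0, 0], 0.5]
    - [[0, 0.35, 1], [0, 0, 0], 0.5]
    - [[0, 0.35, 1], [0, 0, 0], 0.5]
    - [[0, 0.35, 1], [0, 0, 0], 0.5]
    - [[0, 0.36, 1], [0, 0, 0], 0.5]

```text
time: 6.5
ee_pos: [0.6064, -0.1365, 0.1417]
tcp_rot: [-2.51, -0.363, 0.11]
contact_force: [0.4, 0.0, 0.5]
opening: 0.0431
grip_force: 0.0
```

```bash
python3 - <<'E'
from h import *
st(); go(hc-a*.014,Rh(0),8)
A=imaging.snapshot("scene")[130:240,200:320,::-1];B=imaging.snapshot("top")[140:250,190:310,::-1]
cv2.imwrite("pics/a1.png",np.hstack([cv2.resize(A,(400,366),interpolation=2),cv2.resize(B,(400,366),interpolation=2)]))
E
```

```text
t 6.5 p [ 0.6064 -0.1365  0.1417] q [-0.54  0.47  1.6   0.4   1.55  0.63] F [0.4 0.  0.5] open 0.0431 gf 0.0
shift rows(units total) [-0.   -0.01  3.37] per 8 [-0.    -0.002  0.422] | turn deg 0.36 units total [0.0003 0.0002 0.0009] per 8 [0.     0.     0.0001]
```

View pics/a1.png

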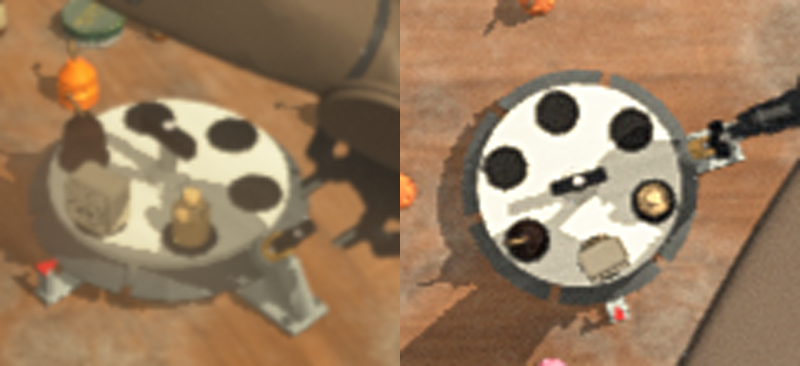

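The picture shows the gripper lined up over the handle (285,235 on the left, 715,140 on the right), with one finger on each side of it. Going in and closing.

Request:
send_rows:
  moves:
    - [[0, 0, 0.6], [0.0003, 0.0002, 0.0009], 0.5]
    - [[0, 0, 0.6], [0, 0, 0], 0.5]
    - [[0, 0, 0.6], [0, 0, 0], 0.5]
    - [[0, 0, 0.6], [0, 0, 0], 0.5]
    - [[0, 0, 0.6], [0, 0, 0], 0.5]
    - [[0, 0, 0.37], [0, 0, 0], 0.5]
    - [[0, 0, 0], [0, 0, 0], 0.5]
    - [[0, 0, 0], [0, 0, 0], 0.5]

```text
time: 7.4
ee_pos: [0.5963, -0.0998, 0.088]
tcp_rot: [-2.51, -0.356, 0.11]
contact_force: [1.3, -1.6, 0.6]
opening: 0.0426
grip_force: 0.0
```

Request:
send_rows:
  moves:
    - [[0, 0, 0], [0, 0, 0], 0]
    - [[0, 0, 0], [0, 0, 0], 0]
    - [[0, 0, 0], [0, 0, 0], 0]
    - [[0, 0, 0], [0, 0, 0], 0]
    - [[0, 0, 0], [0, 0, 0], 0]
    - [[0, 0, 0], [0, 0, 0], 0]
    - [[0, 0, 0], [0, 0, 0], 0]
    - [[0, 0, 0], [0, 0, 0], 0]

```text
time: 8.2
ee_pos: [0.597, -0.1008, 0.0885]
tcp_rot: [-2.513, -0.355, 0.107]
contact_force: [2.9, -5.1, 0.6]
opening: 0.0126
grip_force: 60.8
```

```bash
python3 - <<'E'
from h import *
st(); go(hc-a*.014,Rh(0),8);s=r.get_state();print(Ro.from_rotvec(s["tcp_rot"]).inv().apply(s["contact_force"]),s["moment"])
E
```

```text
t 8.2 p [ 0.597  -0.1008  0.0885] q [-0.51  0.49  1.68  0.42  1.44  0.63] F [ 2.9 -5.1  0.6] open 0.0126 gf 60.8
shift rows(units total) [-0.05 -0.02  0.13] per 8 [-0.006 -0.003  0.017] | turn deg 0.26 units total [ 0.0006 -0.0004  0.0001] per 8 [ 0.0001 -0.0001  0.    ]
[ 1.3576649   4.29648048 -3.75406259] [-0.81709926 -0.3666184  -0.12397612]
```

Request:
send_rows:
  moves:
    - [[0, 0, -0.16], [0, 0, 0], 0]
    - [[0, 0, -0.16], [0, 0, 0], 0]
    - [[0, 0, -0.16], [0, 0, 0], 0]
    - [[0, 0, -0.17], [0, 0, 0], 0]
    - [[0, 0, 0], [0, 0, 0], 0]
    - [[0, 0, 0], [0, 0, 0], 0]
    - [[0, 0, 0], [0, 0, 0], 0]
    - [[0, 0, 0], [0, 0, 0], 0]

```text
time: 9.0
ee_pos: [0.598, -0.1055, 0.0955]
tcp_rot: [-2.51, -0.354, 0.11]
contact_force: [6.3, 1.5, -11.4]
opening: 0.0127
grip_force: 59.1
```

```bash
python3 - <<'E'
from h import *
st(); s=r.get_state();print(Ro.from_rotvec(s["tcp_rot"]).inv().apply(s["contact_force"]),s["moment"]); print((s["ee_pos"]-[.597,-.1008,.0885])@a)
E
```

```text
t 9.0 p [ 0.598  -0.1055  0.0955] q [-0.51  0.49  1.67  0.42  1.46  0.63] F [  6.3   1.5 -11.4] open 0.0127 gf 59.1
[6.49778491 6.79994473 9.21491533] [-1.15351948 -1.24103955 -0.62675216]
0.008462145953215304
```

Request:
send_rows:
  moves:
    - [[0, 0, -0.1], [0, 0, 0], 0]
    - [[0, 0, -0.1], [0, 0, 0], 0]
    - [[0, 0, 0], [0, 0, 0], 0]
    - [[0, 0, 0], [0, 0, 0], 0]
    - [[0, 0, 0], [0, 0, 0], 0]
    - [[0, 0, 0], [0, 0, 0], 0]
    - [[0, 0, 0], [0, 0, 0], 0]
    - [[0, 0, 0], [0, 0, 0], 0]

```text
time: 9.8
ee_pos: [0.5985, -0.1074, 0.0984]
tcp_rot: [-2.509, -0.354, 0.111]
contact_force: [6.4, 3.1, -12.1]
opening: 0.0128
grip_force: 58.9
```

```bash
python3 - <<'E'
from h import *
st(); s=r.get_state();print(Ro.from_rotvec(s["tcp_rot"]).inv().apply(s["contact_force"]),s["moment"]); print((s["ee_pos"]-[.597,-.1008,.0885])@a)
E
```

```text
t 9.8 p [ 0.5985 -0.1074  0.0984] q [-0.51  0.49  1.66  0.42  1.47  0.63] F [  6.4   3.1 -12.1] open 0.0128 gf 58.9
[ 6.99342222  5.93504237 10.5817574 ] [-1.08322848 -1.25631001 -0.63875179]
0.01197673293729197
```

Request:
send_rows:
  moves:
    - [[0.06, 0.05, -0.03], [0, 0, 0], 0]
    - [[0, 0, 0], [0, 0, -0.01], 0]
    - [[0, 0, 0], [0, 0, -0.02], 0]
    - [[0, 0, 0], [0, 0, -0.02], 0]
    - [[0, 0, 0], [0, 0, -0.02], 0]
    - [[0, 0, 0], [0, 0, -0.02], 0]
    - [[0, 0, 0], [0, 0, 0], 0]
    - [[0, 0, 0], [0, 0, 0], 0]

```text
time: 10.6
ee_pos: [0.5989, -0.108, 0.0992]
tcp_rot: [-2.309, -1.038, -0.11]
contact_force: [2.9, 4.5, -10.7]
opening: 0.0128
grip_force: 58.7
```

```bash
cat >> h.py <<'E'
def ck(tw=0):
    st(); s=r.get_state();R=Ro.from_rotvec(s["tcp_rot"]);print("Ftool",np.round(R.inv().apply(s["contact_force"]),1),"Mtool",np.round(R.inv().apply(s["moment"]),2)); print("draw",(s["ee_pos"]-[.597,-.1008,.0885])@a,"twist deg",np.degrees((R*Rh(0).inv()).as_rotvec()@a))
E
python3 -c "
from h import *
ck()"
```

```text
t 10.6 p [ 0.5989 -0.108   0.0992] q [-0.52  0.49  1.66  0.42  1.47  0.07] F [  2.9   4.5 -10.7] open 0.0128 gf 58.7
Ftool [ 1.6  5.  10.8] Mtool [-1.15  0.04 -0.03]
draw 0.013044304737278417 twist deg 32.2639043923629
```

Request:
send_rows:
  moves:
    - [[0, 0, 0], [0, 0, -0.02], 0]
    - [[0, 0, 0], [0, 0, -0.02], 0]
    - [[0, 0, 0], [0, 0, -0.02], 0]
    - [[0, 0, 0], [0, 0, -0.02], 0]
    - [[0, 0, 0], [0, 0, -0.02], 0]
    - [[0, 0, 0], [0, 0, -0.02], 0]
    - [[0, 0, 0], [0, 0, -0.02], 0]
    - [[0, 0, 0], [0, 0, -0.019], 0]

```text
time: 11.4
ee_pos: [0.5989, -0.1085, 0.1]
tcp_rot: [-1.57, -2.081, -0.493]
contact_force: [1.5, 3.6, -11.4]
opening: 0.0125
grip_force: 58.8
```

Request:
send_rows:
  moves:
    - [[0, 0, 0.05], [0, 0, 0], 0]
    - [[0, 0, 0.05], [0, 0, 0], 0]
    - [[0, 0, 0], [0, 0, 0], 0]
    - [[0, 0, 0], [0, 0, 0], 0.2]
    - [[0, 0, 0], [0, 0, 0], 0.4]
    - [[0, 0, 0], [0, 0, 0], 0.5]
    - [[0, 0, 0], [0, 0, 0], 0.5]
    - [[0, 0, 0], [0, 0, 0], 0.5]

```text
time: 12.2
ee_pos: [0.6005, -0.1093, 0.1011]
tcp_rot: [-1.576, -2.082, -0.494]
contact_force: [0.8, -0.5, 0.6]
opening: 0.0425
grip_force: 0.0
```

```bash
python3 -c "
from h import *
ck()"
```

```text
t 12.2 p [ 0.6005 -0.1093  0.1011] q [-0.52  0.49  1.65  0.42  1.47 -0.93] F [ 0.8 -0.5  0.6] open 0.0425 gf 0.0
Ftool [-0.2  0.7 -0.9] Mtool [-0.03 -0.32 -0.04]
draw 0.015571675684159628 twist deg 89.69110481525075
```

Request:
send_rows:
  moves:
    - [[0, 0, -0.4], [0, 0, 0], 0.5]
    - [[0, 0, -0.8], [0, 0, 0], 0.5]
    - [[0, 0, -0.9], [0, 0, 0], 0.5]
    - [[0, 0, -0.9], [0, 0, 0], 0.5]
    - [[0, 0, -0.9], [0, 0, 0], 0.5]
    - [[0, 0, -0.9], [0, 0, 0], 0.5]
    - [[0, 0, -0.9], [0, 0, 0], 0.5]
    - [[0, 0, -0.9], [0, 0, 0], 0.5]

```text
time: 13.0
ee_pos: [0.6211, -0.1825, 0.2097]
tcp_rot: [-1.576, -2.082, -0.493]
contact_force: [0.5, 0.7, 0.4]
opening: 0.0423
grip_force: 0.0
```

```bash
python3 - <<'E'
from h import *
st(); s=r.get_state()["ee_pos"]; c=go(s,Rb(0),8); c=go([bc[0],bc[1],.24],Rb(0),12,c); go(bc-[0,0,.017],Rb(0),8,c)
A=imaging.snapshot("scene")[130:240,200:320,::-1];B=imaging.snapshot("top")[140:250,190:310,::-1]
cv2.imwrite("pics/a2.png",np.hstack([cv2.resize(A,(400,366),interpolation=2),cv2.resize(B,(400,366),interpolation=2)]))
E
```

```text
t 13.0 p [ 0.6211 -0.1825  0.2097] q [-0.59  0.47  1.47  0.38  1.69 -0.91] F [0.5 0.7 0.4] open 0.0423 gf 0.0
shift rows(units total) [0. 0. 0.] per 8 [0. 0. 0.] | turn deg 34.94 units total [-0.0001 -0.097  -0.0009] per 8 [-0.     -0.0121 -0.0001]
shift rows(units total) [12.   -0.08 -1.51] per 12 [ 1.    -0.006 -0.126] | turn deg 0.0 units total [0. 0. 0.] per 12 [0. 0. 0.]
shift rows(units total) [0.  0.  7.2] per 8 [0.  0.  0.9] | turn deg 0.0 units total [0. 0. 0.] per 8 [0. 0. 0.]
```

View pics/a2.png

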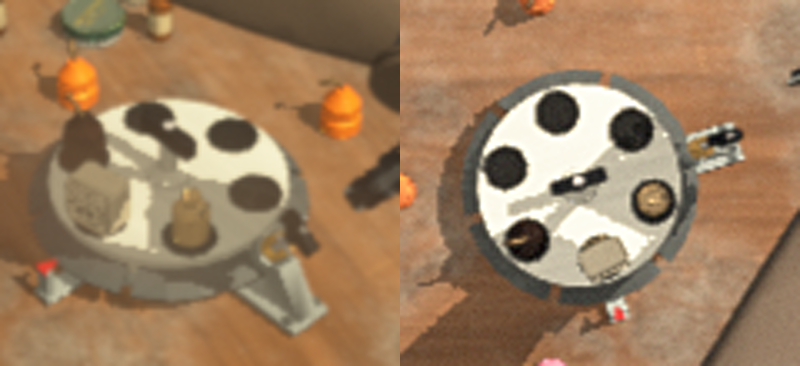

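The picture shows the handle parked crosswise, now pointing radially and drawn out, at (300,232) on the left and (725,135) on the right; the finds have not moved. Moving over the bar.

Request:
send_rows:
  moves:
    - [[0, 0, -0.2], [0, -0.0121, 0], 0.5]
    - [[0, 0, -0.2], [0, -0.0121, 0], 0.5]
    - [[0, 0, -0.2], [0, -0.0121, 0], 0.5]
    - [[0, 0, -0.2], [0, -0.0121, 0], 0.5]
    - [[0, 0, -0.2], [0, -0.0121, 0], 0.5]
    - [[0, 0, -0.2], [0, -0.0121, 0], 0.5]
    - [[0, 0, -0.2], [0, -0.0121, 0], 0.5]
    - [[0, 0, -0.2], [0, -0.0121, -0.0009], 0.5]

```text
time: 13.9
ee_pos: [0.6236, -0.1913, 0.2376]
tcp_rot: [-1.886, -2.51, 0.004]
contact_force: [0.4, 0.5, 0.3]
opening: 0.0426
grip_force: 0.0
```

Request:
send_rows:
  moves:
    - [[0.98, 0, 0], [0, 0, 0], 0.45]
    - [[0.98, 0, 0], [0, 0, 0], 0.45]
    - [[0.98, 0, 0], [0, 0, 0], 0.45]
    - [[0.98, 0, 0], [0, 0, 0], 0.45]
    - [[0.98, 0, 0], [0, 0, 0], 0.45]
    - [[0.98, 0, 0], [0, 0, 0], 0.45]
    - [[0.98, 0, 0], [0, 0, 0], 0.45]
    - [[0.98, 0, 0], [0, 0, 0], 0.45]

```text
time: 14.7
ee_pos: [0.5798, -0.0395, 0.2383]
tcp_rot: [-1.886, -2.509, 0.001]
contact_force: [0.5, 0.7, -0.0]
opening: 0.0385
grip_force: 0.0
```

```bash
python3 - <<'E'
from h import *
st(); c=go([bc[0],bc[1],.20],Rb(0),8); go(bc-[0,0,.017],Rb(0),8,c)
E
```

```text
t 14.7 p [ 0.5798 -0.0395  0.2383] q [-0.24  0.08  1.8   0.    1.26 -0.52] F [ 0.5  0.7 -0. ] open 0.0385 gf 0.0
shift rows(units total) [ 4.56 -0.07  1.93] per 8 [ 0.569 -0.008  0.241] | turn deg 0.16 units total [-0.0003 -0.0003  0.0001] per 8 [-0. -0.  0.]
shift rows(units total) [0.  0.  5.2] per 8 [0.   0.   0.65] | turn deg 0.0 units total [0. 0. 0.] per 8 [0. 0. 0.]
```

Request:
send_rows:
  moves:
    - [[0.57, -0.01, 0.24], [0, 0, 0], 0.45]
    - [[0.57, -0.01, 0.24], [0, 0, 0], 0.45]
    - [[0.57, -0.01, 0.24], [0, 0, 0], 0.45]
    - [[0.57, -0.01, 0.24], [0, 0, 0], 0.45]
    - [[0.57, -0.01, 0.24], [0, 0, 0], 0.45]
    - [[0.57, -0.01, 0.24], [0, 0, 0], 0.45]
    - [[0.57, -0.01, 0.24], [0, 0, 0], 0.45]
    - [[0.57, 0, 0.24], [0, 0, 0], 0.45]

```text
time: 15.5
ee_pos: [0.5532, 0.047, 0.1996]
tcp_rot: [-1.886, -2.509, 0.001]
contact_force: [-0.6, 0.1, -0.9]
opening: 0.0382
grip_force: 0.0
```

Request:
send_rows:
  moves:
    - [[0, 0, 0.75], [0, 0, 0], 0.45]
    - [[0, 0, 0.75], [0, 0, 0], 0.45]
    - [[0, 0, 0.75], [0, 0, 0], 0.45]
    - [[0, 0, 0.75], [0, 0, 0], 0.45]
    - [[0, 0, 0.75], [0, 0, 0], 0.45]
    - [[0, 0, 0.75], [0, 0, 0], 0.45]
    - [[0, 0, 0.7], [0, 0, 0], 0.45]
    - [[0, 0, 0], [0, 0, 0], 0.45]

```text
time: 16.3
ee_pos: [0.5515, 0.0463, 0.0931]
tcp_rot: [-1.884, -2.505, 0.005]
contact_force: [-0.6, 0.6, -0.7]
opening: 0.0386
grip_force: 0.0
```

Request:
send_rows:
  moves:
    - [[0, 0, 0], [0, 0, 0], 0]
    - [[0, 0, 0], [0, 0, 0], 0]
    - [[0, 0, 0], [0, 0, 0], 0]
    - [[0, 0, 0], [0, 0, 0], 0]
    - [[0, 0, 0], [0, 0, 0], 0]
    - [[0, 0, 0], [0, 0, 0], 0]
    - [[0, 0, 0], [0, 0, 0], 0]
    - [[0, 0, 0], [0, 0, 0], 0]

```text
time: 17.1
ee_pos: [0.5542, 0.0463, 0.0968]
tcp_rot: [-1.888, -2.51, -0.001]
contact_force: [4.1, 0.7, -0.6]
opening: 0.015
grip_force: 61.1
```

```bash
python3 - <<'E'
from h import *
ck(); go(bc-[0,0,.017],Rb(0),1); go(bc-[0,0,.017],Rb(-np.pi/3),8)
E
```

```text
t 17.1 p [0.5542 0.0463 0.0968] q [-0.1   0.18  1.97  0.    0.99 -0.38] F [ 4.1  0.7 -0.6] open 0.015 gf 61.1
Ftool [-0.4  4.2  0.6] Mtool [-0.72  0.   -0.04]
draw -0.08108294829599598 twist deg 86.97252844807937
shift rows(units total) [ 0.08 -0.03  0.04] per 1 [ 0.082 -0.032  0.04 ] | turn deg 0.07 units total [ 0.     -0.0002  0.0001] per 1 [ 0.     -0.0002  0.0001]
shift rows(units total) [ 0.08 -0.03  0.04] per 8 [ 0.01  -0.004  0.005] | turn deg 60.02 units total [-1.000e-04 -2.000e-04  1.667e-01] per 8 [-0.     -0.      0.0208]
```

Request:
send_rows:
  moves:
    - [[0, 0, 0], [0, 0, 0.003], 0]
    - [[0, 0, 0], [0, 0, 0.006], 0]
    - [[0, 0, 0], [0, 0, 0.009], 0]
    - [[0, 0, 0], [0, 0, 0.0125], 0]
    - [[0, 0, 0], [0, 0, 0.0125], 0]
    - [[0, 0, 0], [0, 0, 0.0125], 0]
    - [[0, 0, 0], [0, 0, 0.0125], 0]
    - [[0, 0, 0], [0, 0, 0.0125], 0]

```text
time: 17.9
ee_pos: [0.5537, 0.0463, 0.0967]
tcp_rot: [-2.458, -1.954, 0.001]
contact_force: [2.5, 1.3, 2.5]
opening: 0.0152
grip_force: 61.4
```

Request:
send_rows:
  moves:
    - [[0, 0, 0], [0, 0, 0.0125], 0]
    - [[0, 0, 0], [0, 0, 0.0125], 0]
    - [[0, 0, 0], [0, 0, 0.0125], 0]
    - [[0, 0, 0], [0, 0, 0.0125], 0]
    - [[0, 0, 0], [0, 0, 0.0125], 0]
    - [[0, 0, 0], [0, 0, 0.011], 0]
    - [[0, 0, 0], [0, 0, 0.008], 0]
    - [[0, 0, 0], [0, 0, 0.0047], 0]

```text
time: 18.7
ee_pos: [0.5532, 0.0466, 0.0968]
tcp_rot: [-2.889, -1.227, 0.003]
contact_force: [0.1, 1.8, 3.6]
opening: 0.0148
grip_force: 61.8
```

Request:
send_rows:
  moves:
    - [[0, 0, 0], [0, 0, 0], 0]
    - [[0, 0, 0], [0, 0, 0], 0]
    - [[0, 0, 0], [0, 0, 0], 0]
    - [[0, 0, 0], [0, 0, 0], 0]
    - [[0, 0, 0], [0, 0, 0], 0]
    - [[0, 0, 0], [0, 0, 0], 0]
    - [[0, 0, 0], [0, 0, 0], 0]
    - [[0, 0, 0], [0, 0, 0], 0]

```text
time: 19.5
ee_pos: [0.5532, 0.0466, 0.0967]
tcp_rot: [-2.888, -1.229, 0.003]
contact_force: [-0.9, 3.2, 5.2]
opening: 0.0146
grip_force: 62.0
```

```bash
python3 - <<'E'
from h import *
ck(); go(bc-[0,0,.017],Rb(-np.pi/3),1)
A=imaging.snapshot("scene")[130:240,200:320,::-1];B=imaging.snapshot("top")[140:250,190:310,::-1]
cv2.imwrite("pics/a3.png",np.hstack([cv2.resize(A,(400,366),interpolation=2),cv2.resize(B,(400,366),interpolation=2)]))
E
```

```text
t 19.5 p [0.5532 0.0466 0.0967] q [-0.1   0.18  1.97  0.    1.    0.67] F [-0.9  3.2  5.2] open 0.0146 gf 62.0
Ftool [ 1.7 -2.8 -5.2] Mtool [0.09 0.35 0.13]
draw -0.081429408382588 twist deg 29.005071589997044
shift rows(units total) [ 0.04 -0.04  0.04] per 1 [ 0.037 -0.043  0.037] | turn deg 0.2 units total [-0.0005  0.0001 -0.    ] per 1 [-0.0005  0.0001 -0.    ]
```

View pics/a3.png

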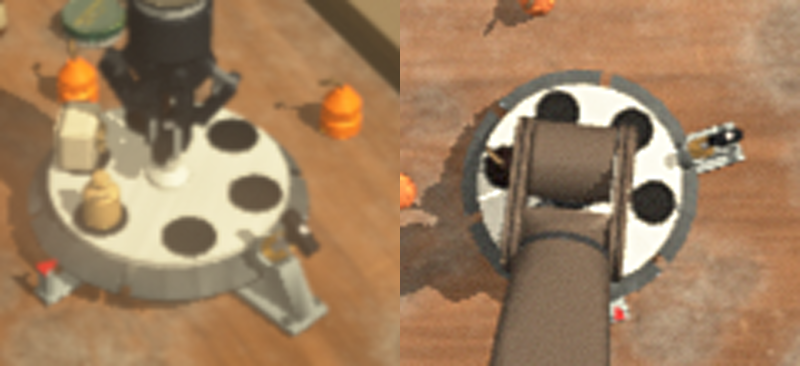

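The picture shows the weight at the pointer (100,205 on the left) and pads back at the station places. Tool turned 60.0°. Releasing and going up.

Request:
send_rows:
  moves:
    - [[0, 0, 0], [0, 0, 0], 0.2]
    - [[0, 0, 0], [0, 0, 0], 0.4]
    - [[0, 0, 0], [0, 0, 0], 0.45]
    - [[0, 0, 0], [0, 0, 0], 0.45]
    - [[0, 0, -0.3], [0, 0, 0], 0.45]
    - [[0, 0, -0.6], [0, 0, 0], 0.45]
    - [[0, 0, -0.9], [0, 0, 0], 0.45]
    - [[0, 0, -1], [0, 0, 0], 0.45]

```text
time: 20.4
ee_pos: [0.5533, 0.0462, 0.1533]
tcp_rot: [-2.889, -1.23, 0.003]
contact_force: [0.2, -0.1, -0.2]
opening: 0.0385
grip_force: 0.0
```

Request:
send_rows:
  moves:
    - [[0, 0, -1], [0, 0, 0], 0.45]
    - [[0, 0, -1], [0, 0, 0], 0.45]
    - [[0, 0, -1], [0, 0, 0], 0.45]
    - [[0, 0, -1], [0, 0, 0], 0.45]
    - [[0, 0, 0], [0, 0, 0], 0.45]
    - [[0, 0, 0], [0, 0, 0], 0.45]
    - [[0, 0, 0], [0, 0, 0], 0.45]
    - [[0, 0, 0], [0, 0, 0], 0.45]

```text
time: 21.2
ee_pos: [0.5528, 0.0462, 0.2305]
tcp_rot: [-2.888, -1.229, 0.007]
contact_force: [0.2, 0.1, -0.1]
opening: 0.038
grip_force: 0.0
```

```bash
python3 - <<'E'
from h import *
st()
# handle grip target parked: TCP where it was released ~[.6005,-.1093,.1011]; pre = +0.1 along a
g=np.array([.600,-.1093,.1005])
p=g+a*.11; s=r.get_state(); 
mid=np.array([p[0],p[1],s["ee_pos"][2]])
c=go(mid,None,12); c=go(c[0],Rh(np.radians(89)),8,c); c=go(p,Rh(np.radians(89)),8,c); go(g,Rh(np.radians(89)),8,c)
B=imaging.snapshot("top");A=imaging.snapshot("scene"); cv2.imwrite("pics/top4.png",B[:,:,::-1])
# alignment: subpixel pad centroids (dark blobs) in scene, first picture vs now
A0=cv2.imread("pics/scene0.png")
for nm,u,v in(("-60",205+501/7,150+266/7),("0",205+453/7,150+144/7)):
    out=[]
    for im in(A0,A[:,:,::-1]):
        w=cv2.cvtColor(np.ascontiguousarray(im),cv2.COLOR_BGR2GRAY)[int(v)-9:int(v)+10,int(u)-11:int(u)+12].astype(float)
        m=cv2.moments((w<120).astype(np.uint8),True); out.append((m["m10"]/m["m00"],m["m01"]/m["m00"],m["m00"]))
    print(nm,np.round(out,2).tolist())
E
```

```text
t 21.2 p [0.5528 0.0462 0.2305] q [-0.1   0.03  1.87  0.    1.25  0.67] F [ 0.2  0.1 -0.1] open 0.038 gf 0.0
shift rows(units total) [-5.55  9.82 -0.03] per 12 [-0.462  0.818 -0.003] | turn deg 0.0 units total [0. 0. 0.] per 12 [0. 0. 0.]
shift rows(units total) [0. 0. 0.] per 8 [0. 0. 0.] | turn deg 67.77 units total [ 0.0506  0.0875 -0.1588] per 8 [ 0.0063  0.0109 -0.0199]
shift rows(units total) [-1.14  0.02  1.63] per 8 [-0.143  0.002  0.204] | turn deg 0.0 units total [0. 0. 0.] per 8 [0. 0. 0.]
shift rows(units total) [-0.  -0.   5.5] per 8 [-0.    -0.     0.688] | turn deg 0.0 units total [0. 0. 0.] per 8 [0. 0. 0.]
-60 [[11.45, 8.39, 127.0], [12.67, 9.33, 146.0]]
0 [[11.16, 9.12, 115.0], [11.41, 9.05, 111.0]]
```

Request:
send_rows:
  moves:
    - [[-0.55, 0.98, -0.1], [0, 0, 0], 0.5]
    - [[-0.55, 0.98, -0.1], [0, 0, 0], 0.5]
    - [[-0.55, 0.98, -0.1], [0, 0, 0], 0.5]
    - [[-0.55, 0.98, -0.1], [0, 0, 0], 0.5]
    - [[-0.55, 0.98, -0.1], [0, 0, 0], 0.5]
    - [[-0.55, 0.98, -0.1], [0, 0, 0], 0.5]
    - [[-0.55, 0.98, -0.1], [0, 0, 0], 0.5]
    - [[-0.55, 0.98, -0.1], [0, 0, 0], 0.5]

```text
time: 22.1
ee_pos: [0.6057, -0.1269, 0.2471]
tcp_rot: [-2.888, -1.229, 0.004]
contact_force: [0.6, 0.0, -0.8]
opening: 0.0425
grip_force: 0.0
```

Request:
send_rows:
  moves:
    - [[-0.55, 0.98, 0], [0, 0, 0], 0.5]
    - [[-0.55, 0.98, 0], [0, 0, 0], 0.5]
    - [[0, 0, 0], [0.0063, 0.0109, -0.0199], 0.5]
    - [[0, 0, 0], [0.0063, 0.0109, -0.0199], 0.5]
    - [[0, 0, 0], [0.0063, 0.0109, -0.0199], 0.5]
    - [[0, 0, 0], [0.0063, 0.0109, -0.0199], 0.5]
    - [[0, 0, 0], [0.0063, 0.0109, -0.0199], 0.5]
    - [[0, 0, 0], [0.0063, 0.0109, -0.0199], 0.5]

```text
time: 22.9
ee_pos: [0.6187, -0.1702, 0.2476]
tcp_rot: [-1.935, -1.94, -0.391]
contact_force: [-0.3, 0.1, -0.1]
opening: 0.0426
grip_force: 0.0
```

```bash
python3 - <<'E'
from h import *
st(); g=np.array([.5987,-.1066,.0971]); R=Rh(np.radians(89))
c=go(r.get_state()["ee_pos"],R,4); c=go(g+a*.06,R,8,c); go(g,R,8,c)
E
```

```text
t 22.9 p [ 0.6187 -0.1702  0.2476] q [-0.56  0.34  1.53  0.35  1.59 -0.62] F [-0.3  0.1 -0.1] open 0.0426 gf 0.0
shift rows(units total) [0. 0. 0.] per 4 [0. 0. 0.] | turn deg 16.58 units total [ 0.0129  0.0218 -0.0384] per 4 [ 0.0032  0.0055 -0.0096]
shift rows(units total) [-1.59 -0.05  5.08] per 8 [-0.198 -0.007  0.634] | turn deg 0.0 units total [0. 0. 0.] per 8 [0. 0. 0.]
shift rows(units total) [0. 0. 3.] per 8 [0.    0.    0.375] | turn deg 0.0 units total [0. 0. 0.] per 8 [0. 0. 0.]
```

Request:
send_rows:
  moves:
    - [[0, 0, 0], [0.0043, 0.0073, -0.0128], 0.5]
    - [[0, 0, 0], [0.0043, 0.0073, -0.0128], 0.5]
    - [[0, 0, 0], [0.0043, 0.0073, -0.0128], 0.5]
    - [[-0.32, -0.01, 1], [0, 0, 0], 0.5]
    - [[-0.32, -0.01, 1], [0, 0, 0], 0.5]
    - [[-0.32, -0.01, 1], [0, 0, 0], 0.5]
    - [[-0.32, -0.01, 1], [0, 0, 0], 0.5]
    - [[-0.32, -0.01, 1], [0, 0, 0], 0.5]

```text
time: 23.7
ee_pos: [0.6086, -0.1404, 0.1461]
tcp_rot: [-1.593, -2.067, -0.486]
contact_force: [-0.3, -0.0, -0.4]
opening: 0.0427
grip_force: 0.0
```

```bash
python3 - <<'E'
from h import *
st(); g=np.array([.5987,-.1066,.0971]); R=Rh(np.radians(89))
go(g,R,6)
A=imaging.snapshot("scene")[130:240,200:320,::-1];B=imaging.snapshot("top")[140:250,190:310,::-1]
cv2.imwrite("pics/a5.png",np.hstack([cv2.resize(A,(400,366),interpolation=2),cv2.resize(B,(400,366),interpolation=2)]))
E
```

```text
t 23.7 p [ 0.6086 -0.1404  0.1461] q [-0.55  0.47  1.59  0.4   1.56 -0.91] F [-0.3 -0.  -0.4] open 0.0427 gf 0.0
shift rows(units total) [ 0.04 -0.01  3.01] per 6 [ 0.007 -0.002  0.502] | turn deg 0.33 units total [ 0.0002  0.0003 -0.0009] per 6 [ 0.      0.0001 -0.0001]
```

View pics/a5.png

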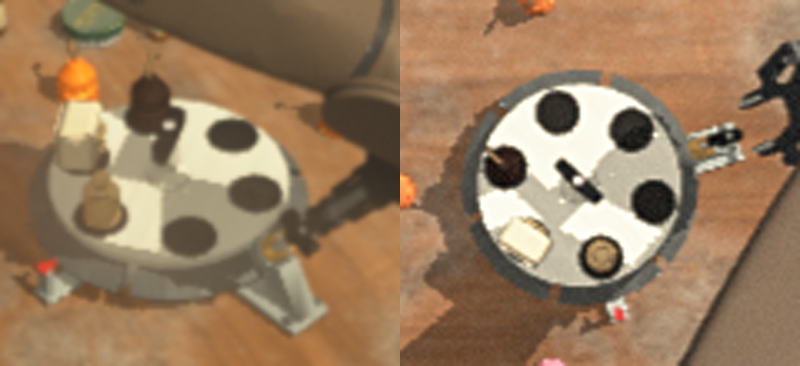

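The picture shows the weight at the pointer (600,257 on the right), the pads back at the stations, and the gripper lined up with the parked handle. Going in and gripping.

Request:
send_rows:
  moves:
    - [[0, 0, 0.5], [0, 0, 0], 0.5]
    - [[0, 0, 0.5], [0, 0, 0], 0.5]
    - [[0, 0, 0.5], [0, 0, 0], 0.5]
    - [[0, 0, 0.5], [0, 0, 0], 0.5]
    - [[0, 0, 0.5], [0, 0, 0], 0.5]
    - [[0, 0, 0.38], [0, 0, 0], 0.5]
    - [[0, 0, 0], [0, 0, 0], 0.5]
    - [[0, 0, 0], [0, 0, 0], 0.5]

```text
time: 24.6
ee_pos: [0.5994, -0.108, 0.1]
tcp_rot: [-1.592, -2.067, -0.486]
contact_force: [0.2, 0.7, 0.1]
opening: 0.0423
grip_force: 0.0
```

Request:
send_rows:
  moves:
    - [[0, 0, 0], [0, 0, 0], 0]
    - [[0, 0, 0], [0, 0, 0], 0]
    - [[0, 0, 0], [0, 0, 0], 0]
    - [[0, 0, 0], [0, 0, 0], 0]
    - [[0, 0, 0], [0, 0, 0], 0]
    - [[0, 0, 0], [0, 0, 0], 0]
    - [[0, 0, 0], [0, 0, 0], 0]
    - [[0, 0, 0], [0, 0, 0], 0]

```text
time: 25.4
ee_pos: [0.5994, -0.1089, 0.1006]
tcp_rot: [-1.593, -2.068, -0.485]
contact_force: [-1.9, -4.6, 4.7]
opening: 0.0126
grip_force: 61.7
```

```bash
python3 -c "
from h import *
ck()"
```

```text
t 25.4 p [ 0.5994 -0.1089  0.1006] q [-0.52  0.48  1.66  0.41  1.47 -0.92] F [-1.9 -4.6  4.7] open 0.0126 gf 61.7
Ftool [-0.6 -3.1 -6. ] Mtool [ 0.68 -0.42 -0.02]
draw 0.014738714777447492 twist deg 88.70560069108647
```

Request:
send_rows:
  moves:
    - [[0, 0, 0], [0, 0, 0.02], 0]
    - [[0, 0, 0], [0, 0, 0.02], 0]
    - [[0, 0, 0], [0, 0, 0.02], 0]
    - [[0, 0, 0], [0, 0, 0.02], 0]
    - [[0, 0, 0], [0, 0, 0.02], 0]
    - [[0, 0, 0], [0, 0, 0.02], 0]
    - [[0, 0, 0], [0, 0, 0.02], 0]
    - [[0, 0, 0], [0, 0, 0.02], 0]

```text
time: 26.2
ee_pos: [0.5997, -0.1085, 0.1001]
tcp_rot: [-2.328, -1.01, -0.103]
contact_force: [-0.6, -3.0, 1.6]
opening: 0.012
grip_force: 61.3
```

Request:
send_rows:
  moves:
    - [[0, 0, 0], [0, 0, 0.02], 0]
    - [[0, 0, 0], [0, 0, 0.02], 0]
    - [[0, 0, 0], [0, 0, 0.02], 0]
    - [[0, 0, 0], [0, 0, 0.02], 0]
    - [[0, 0, 0], [0, 0, 0.0064], 0]
    - [[0, 0, 0], [0, 0, 0], 0]
    - [[0, 0, 0], [0, 0, 0], 0]
    - [[0, 0, 0], [0, 0, 0], 0]

```text
time: 27.0
ee_pos: [0.5991, -0.1074, 0.0984]
tcp_rot: [-2.511, -0.355, 0.111]
contact_force: [2.6, 1.6, -11.4]
opening: 0.0125
grip_force: 59.7
```

```bash
python3 -c "
from h import *
ck()"
```

```text
t 27.0 p [ 0.5991 -0.1074  0.0984] q [-0.51  0.49  1.66  0.41  1.47  0.63] F [  2.6   1.6 -11.4] open 0.0125 gf 59.7
Ftool [3.  5.9 9.8] Mtool [-1.25  0.55 -0.05]
draw 0.012086194465549633 twist deg -0.009550808220390276
```

Request:
send_rows:
  moves:
    - [[0, 0, 0.1], [0, 0, 0], 0]
    - [[0, 0, 0.1], [0, 0, 0], 0]
    - [[0, 0, 0.1], [0, 0, 0], 0]
    - [[0, 0, 0.1], [0, 0, 0], 0]
    - [[0, 0, 0.1], [0, 0, 0], 0]
    - [[0, 0, 0.1], [0, 0, 0], 0]
    - [[0, 0, 0], [0, 0, 0], 0]
    - [[0, 0, 0], [0, 0, 0], 0]

```text
time: 27.8
ee_pos: [0.5982, -0.1032, 0.0923]
tcp_rot: [-2.514, -0.356, 0.109]
contact_force: [0.3, -5.9, -1.3]
opening: 0.0124
grip_force: 61.2
```

```bash
python3 -c "
from h import *
ck()"
```

```text
t 27.8 p [ 0.5982 -0.1032  0.0923] q [-0.51  0.49  1.67  0.42  1.45  0.63] F [ 0.3 -5.9 -1.3] open 0.0124 gf 61.2
Ftool [-1.4  5.5 -2.2] Mtool [-1.16 -0.32 -0.02]
draw 0.004687664582527496 twist deg 0.05030218015430958
```

Request:
send_rows:
  moves:
    - [[0, 0, 0], [0, 0, 0], 0.2]
    - [[0, 0, 0], [0, 0, 0], 0.4]
    - [[0, 0, 0], [0, 0, 0], 0.5]
    - [[0, 0, 0], [0, 0, 0], 0.5]
    - [[0, 0, -0.3], [0, 0, 0], 0.5]
    - [[0, 0, -0.6], [0, 0, 0], 0.5]
    - [[0, 0, -0.9], [0, 0, 0], 0.5]
    - [[0, 0, -1], [0, 0, 0], 0.5]

```text
time: 28.6
ee_pos: [0.6067, -0.1332, 0.1377]
tcp_rot: [-2.512, -0.355, 0.11]
contact_force: [-0.6, 0.9, -0.3]
opening: 0.0427
grip_force: 0.0
```

Request:
send_rows:
  moves:
    - [[0, 0, -1], [0, 0, 0], 0.5]
    - [[0, 0, -1], [0, 0, 0], 0.5]
    - [[0, 0, -1], [0, 0, 0], 0.5]
    - [[0, 0, -1], [0, 0, 0], 0.5]
    - [[0, 0, -1], [0, 0, 0], 0.5]
    - [[0, 0, -1], [0, 0, 0], 0.5]
    - [[0, 0, -0.5], [0, 0, 0], 0.5]
    - [[0, 0, 0], [0, 0, 0], 0.5]

```text
time: 29.4
ee_pos: [0.6277, -0.2054, 0.2455]
tcp_rot: [-2.515, -0.355, 0.106]
contact_force: [-0.5, -0.2, -0.4]
opening: 0.0426
grip_force: 0.0
```

```bash
python3 - <<'E'
from h import *
st()
A0=cv2.imread("pics/scene0.png")[150:235,205:305];A=imaging.snapshot("scene")[150:235,205:305,::-1]
B0=cv2.imread("pics/top0.png")[155:245,200:300];B=imaging.snapshot("top")[155:245,200:300,::-1]
f=lambda x:cv2.resize(np.ascontiguousarray(x),(400,300),interpolation=2)
cv2.imwrite("pics/a6.png",np.vstack([np.hstack([f(A0),f(A)]),np.hstack([f(B0),f(B)])]))
E
```

```text
t 29.4 p [ 0.6277 -0.2054  0.2455] q [-0.61  0.47  1.4   0.38  1.76  0.66] F [-0.5 -0.2 -0.4] open 0.0426 gf 0.0
```

View pics/a6.png

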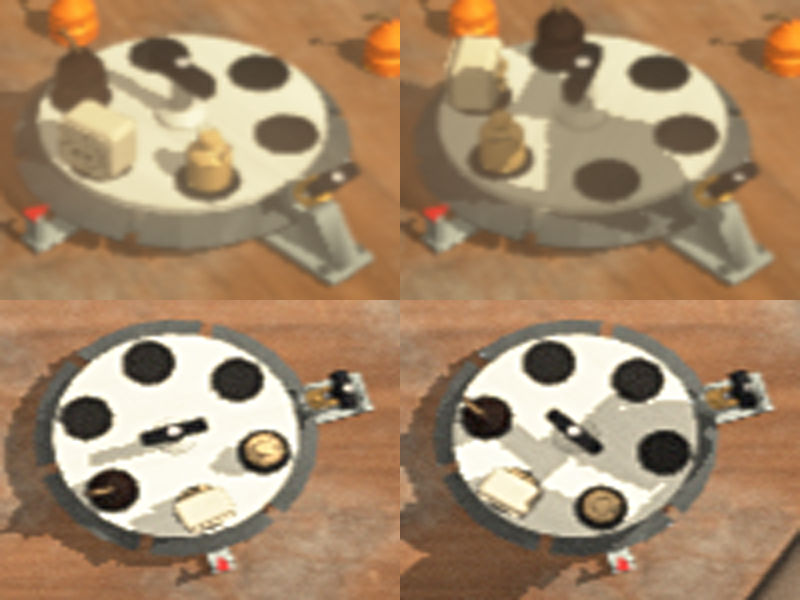

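The handle dot is back at its starting place (338,178 before; 738,178 minus 400 now), so the plunger is home. The weight stands on the pad at the pointer, everything is upright, and the arm is clear.

```bash
python3 -c "
from bench import sign_off
print(sign_off())"
```

```text
the job is handed in; nothing more can be done
None
```

The brass weight stands at the red pointer, the plunger is back home in its slot locking the platter, and the job is handed in at about 29.5 s of the 67 s; the last pictures show all three finds upright, and no verdict was returned.

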